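Take two model towers apart onto their painting stands

ROBOT

A 6-joint arm with a two-finger parallel gripper is mounted at the origin on the work surface. World frame = base frame: x ahead of the robot, y to its left, z up, the work surface at z = 0. Lengths are in m, angles in rad, forces in N, time in s.
With the tool pointing down it reaches from about 0.375 to 0.9 m from the base axis. Payload 3.1 kg.
Tool frame: the origin (TCP) lies between the finger pads; the fingertips stand 19 mm ahead of it and the grasp point (between the pads) is the TCP; z points along the fingers, y is the line along which they close (so a half turn about z gives the same grasp; the last joint's range is limited). The gripper opens to 87 mm and grips with 3 to 60 N. Pads are 19 mm wide; open, the fingers measure 117 mm over their backs; the gripper's body (75 mm by 190 mm) begins 51 mm behind the grasp point.
Start: joints at [1.099, 0.527, 1.433, -0, 1.181, -0.178], TCP at [0.181, 0.598, 0.242] pointing down, gripper open.
Joint ranges: [-3.08, 3.08], [-0.75, 2.2], [0.22, 2.44], [-1.43, 4.57], [0, 2.65], [-2.85, 2.85]. Speed limits (rad/s): [2.79, 2.79, 3.14, 3.14, 3.14, 3.14].

INTERFACE

Orientations are given as a unit quaternion [x, y, z, w].
In Python, from rig import robot, camera, camera_info, hand_in gives the robot as it stands.
- The arm moves only by the shell command python3 -m handwheel 'ROWS' [FORCE]. ROWS is a JSON object of lists of equal length, an entry for each row: "hand": the opening, from 0 (shut) to 1 (fully open); "translation": the shift along the world's x, y, z in mm, a list of three; "turn": the turn, a rotation vector about the world's x, y, z in rad, a list of three. In form: {"hand": [hand, ...], "translation": [[tx, ty, tz], ...], "turn": [[ax, ay, az], ...]}. A call has 1 to 12 rows; each row is the pose to reach, as a shift and turn from the pose commanded when the call began; what a row does not reach only later rows make up. A row lasts 1/12 s, in which the tool goes at most 41.7 mm and 7.16 degrees, less where a joint would pass 70% of its speed; a pose out of reach is approached as far as the arm can. A call with a gripper value outside its range is refused whole. The fingers move at their own pace and stop on an object; FORCE is the grip in N (left out, the last holds). Time passes only in rows, so rows that repeat a pose let the fingers close. It gives the time, the measured TCP pose, the force, the opening and the grip force at its end, in the units of the state.
- robot.get_obs(): the state, without advancing time (a new reading comes with each control period).
- camera(name): name is "scene" or "top"; returns (picture, depth): 420x560x3 uint8, red, green, blue; 420x560 float32, m along the optical axis (not along the pixel's ray), 0 where there is no reading.
- camera_info(name): a dict with "vertical_fov" (degrees; the focal length in pixels is half the picture's height over the tangent of half this angle, whatever the lens; pixels are square), "cx", "cy" (the principal point, pixels), "k1" (the pictures are not rectified: a ray, as slopes to the right and down, at radius r is drawn at 1 + k1 r^2 times it, then the intrinsics apply), "world_from_camera" (4x4, takes a point from camera to world coordinates). Camera axes: x right, y down, z forward; pixel columns grow to the right and rows downward; lengths in m; the calibration is good to about 2 mm. A picture is of the moment at which its call begins. camera_info takes no time and is no camera call.
- hand_in(): hands the job in; it is judged then, once.
The state is a dict: "time": time; "q": joint angles; "joint_velocities": joint speeds; "joint_torque": joint torques, N m; "position": TCP position; "tool_rot": TCP orientation; "ft_force": force on the tool from outside, world axes, zero at the start; "moment": the same for the moment, N m; "grip_width": finger opening in m; "grip_force": force on a finger pad.
Only numpy, scipy, OpenCV 4.12 (cv2) and the standard library are available. Lean on these libraries where they do the work, as an engineer would, in place of code of your own. Each camera call takes 0.05 s, during which the arm holds its last target. There are 200 camera calls.

TASK

The two dry-fitted model towers are ready for priming: take them apart from the top down and stand each of the five resin sections upright in the middle of its own painting stand, the one whose dark pad has the same outline as the section. Set the sections down without dropping them or letting any topple, and leave all five released and at rest.

Things in the scene. Friction and masses are not known exactly. Their poses are not given: they have to be found in the camera images.
- octagon_foot: Loose pale-grey resin casting, standing upright with z up; origin at the centre of its underside. Foot section of octagonal plan, 52 mm high: plinth 70 mm across flats up to 12 mm, above it a straight octagonal body 60 mm across flats with a flat top. Its x and y axes are square to flat faces. About 0.14 kg. Stands on the bench at the bottom of one of the two towers (which side varies).
- square_foot: Loose pale-grey resin casting, standing upright with z up; origin at the centre of its underside. Foot section of square plan, 52 mm high: plinth 62 x 62 mm up to 12 mm, above it a straight body 52 x 52 mm with a flat top, sides along its x and y. About 0.12 kg. Stands on the bench at the bottom of the other tower.
- cross_drum: Loose pale-grey resin casting, standing upright with z up; origin at the centre of its underside. Middle section whose plan is a plus sign, 50 mm high: two crossed bars along its x and y, each 46 mm long and 20 mm wide. Straight sides, flat top. About 0.07 kg. Rests loosely on one of the two feet (which one varies) and carries the gable roof.
- round_drum: Loose pale-grey resin casting, standing upright with z up; origin at the centre of its underside. Middle section: plain round cylinder, 42 mm in diameter and 50 mm high. About 0.07 kg. Rests loosely on the other foot, nothing on top.
- gable_roof: Loose pale-grey resin casting, standing upright with z up; origin at the centre of its underside. Small oblong roof section: walls 40 mm long (its x) by 26 mm wide (its y), 28 mm high, above them a ridge along x that rises to 41 mm. About 0.04 kg. Rests loosely on the cross drum, its long side roughly along one of the drum's bars.
- octagon_stand: Fixed painting stand: plywood block 92 x 92 mm, 15 mm high, with a dark rubber pad 3 mm thick centred on top, so the pad's top is 18 mm above the bench. Pad outline: octagon, 80 mm across flats (flats square to x and y); for the octagonal foot. Origin at the centre of the block's underside, z up, x and y along the block's sides. The five stands are spread in an arc round the two towers.
- square_stand: Fixed painting stand: plywood block 92 x 92 mm, 15 mm high, with a dark rubber pad 3 mm thick centred on top, so the pad's top is 18 mm above the bench. Pad outline: square, 72 x 72 mm; for the square foot. Origin at the centre of the block's underside, z up, x and y along the block's sides. The five stands are spread in an arc round the two towers.
- cross_stand: Fixed painting stand: plywood block 92 x 92 mm, 15 mm high, with a dark rubber pad 3 mm thick centred on top, so the pad's top is 18 mm above the bench. Pad outline: plus sign of two bars 58 x 30 mm along x and y; for the cross drum. Origin at the centre of the block's underside, z up, x and y along the block's sides. The five stands are spread in an arc round the two towers.
- round_stand: Fixed painting stand: plywood block 92 x 92 mm, 15 mm high, with a dark rubber pad 3 mm thick centred on top, so the pad's top is 18 mm above the bench. Pad outline: circle 54 mm in diameter; for the round drum. Origin at the centre of the block's underside, z up, x and y along the block's sides. The five stands are spread in an arc round the two towers.
- oblong_stand: Fixed painting stand: plywood block 92 x 92 mm, 15 mm high, with a dark rubber pad 3 mm thick centred on top, so the pad's top is 18 mm above the bench. Pad outline: oblong, 52 mm along x by 36 mm along y; for the gable roof. Origin at the centre of the block's underside, z up, x and y along the block's sides. The five stands are spread in an arc round the two towers.
Not all that is in view belongs to the job. Leave any orange look-alike of the octagon_stand alone.

How it is judged:
At the end, for the whole second after the job is handed in: Each section stands upright (within 0.1 rad) and at rest on the stand whose pad has its outline, its centre within 12 mm of the stand's centre and its underside at the pad's top within 4 mm, not touched by the fingers (horizontal distance between octagon_foot and octagon_stand below 0.012 m and z of octagon_foot in the frame of octagon_stand between 0.014 and 0.022 m and angle between each of octagon_foot, square_foot, cross_drum, round_drum, gable_roof's own z axis and vertical below 0.1 rad and linear speed of each of octagon_foot, square_foot, cross_drum, round_drum, gable_roof below 0.02 m/s and angular speed of each of octagon_foot, square_foot, cross_drum, round_drum, gable_roof below 0.2 rad/s and contact force between the fingers and octagon_foot below 0.05 N and horizontal distance between square_foot and square_stand below 0.012 m and z of square_foot in the frame of square_stand between 0.014 and 0.022 m and contact force between the fingers and square_foot below 0.05 N and horizontal distance between cross_drum and cross_stand below 0.012 m and z of cross_drum in the frame of cross_stand between 0.014 and 0.022 m and contact force between the fingers and cross_drum below 0.05 N and horizontal distance between round_drum and round_stand below 0.012 m and z of round_drum in the frame of round_stand between 0.014 and 0.022 m and contact force between the fingers and round_drum below 0.05 N and horizontal distance between gable_roof and oblong_stand below 0.012 m and z of gable_roof in the frame of oblong_stand between 0.014 and 0.022 m and contact force between the fingers and gable_roof below 0.05 N).
It fails at once if a section is toppled (tilted more than 0.6 rad) (angle between any of octagon_foot, square_foot, cross_drum, round_drum, gable_roof's own z axis and vertical above 0.6 rad).
It fails at once if a section is dropped: it moves faster than 0.6 m/s (a fall of about 18 mm) without the fingers touching it ((linear speed of octagon_foot above 0.6 m/s and contact force between the fingers and octagon_foot below 0.01 N) or (linear speed of square_foot above 0.6 m/s and contact force between the fingers and square_foot below 0.01 N) or (linear speed of cross_drum above 0.6 m/s and contact force between the fingers and cross_drum below 0.01 N) or (linear speed of round_drum above 0.6 m/s and contact force between the fingers and round_drum below 0.01 N) or (linear speed of gable_roof above 0.6 m/s and contact force between the fingers and gable_roof below 0.01 N)).
It also fails if it takes over 128 s, if anything falls off the work surface, if the arm or the gripper's body presses on something with over 40 N, if the wrist force passes 120 N, or if a joint passes its speed limit or range.

## Working session

There is one attempt and no reset: what is moved stays moved. The work goes in short steps, Python scripts to look and compute and a shell command to move; the robot and the scene stay as the last step left them, time stands still between calls to the robot, and variables do not carry over. Pictures are saved under pics/ and viewed, at most 14 in all, crops included, and the job is handed in when it is done.

```bash
mkdir -p pics; ls; cat > h.py <<'E'
import numpy as np,cv2
from rig import robot,camera,camera_info,hand_in
def grab(n,f=None):
    p,d=camera(n)
    if f: cv2.imwrite('pics/'+f,p[:,:,::-1])
    return p,d
def rays(n,uv):
    i=camera_info(n); f=210/np.tan(np.radians(i['vertical_fov'])/2)
    uv=np.asarray(uv,float).reshape(-1,2)
    K=np.array([[f,0,i['cx']],[0,f,i['cy']],[0,0,1]])
    s=cv2.undistortPoints(uv.reshape(-1,1,2),K,np.array([i['k1'],0,0,0,0.])).reshape(-1,2)
    T=np.array(i['world_from_camera']); d=np.c_[s,np.ones(len(s))]@T[:3,:3].T
    return T[:3,3],d
def onplane(n,uv,z):
    o,d=rays(n,uv); return o+d*((z-o[2])/d[:,2])[:,None]
def cloud(n,d):
    v,u=np.mgrid[:420,:560]; o,r=rays(n,np.c_[u.ravel(),v.ravel()])
    return (o+r*d.ravel()[:,None]).reshape(420,560,3)
E
python3 - <<'E'
from h import *
for n in('scene','top'):
    p,d=grab(n,n+'0.png'); i=camera_info(n); print(n,i['vertical_fov'],i['k1'],np.round(i['world_from_camera'],3).tolist(),(d>0).mean())
print(robot.get_obs())
E
```

```text
pics
scene 42.295451921347 0.04731669784587597 [[-0.325, 0.776, -0.54, 1.251], [0.946, 0.269, -0.183, 0.131], [0.004, -0.57, -0.822, 1.28], [0.0, 0.0, 0.0, 1.0]] 0.9960076530612245
top 42.2791569692314 -0.20461711223585355 [[-0.014, -0.995, 0.096, 0.27], [-1.0, 0.013, -0.007, -0.141], [0.006, -0.096, -0.995, 1.834], [0.0, 0.0, 0.0, 1.0]] 0.9960076530612245
{'time': 0.1, 'q': array([ 1.09849423e+00,  5.28346189e-01,  1.43378310e+00,  8.28320273e-06,
        1.18135073e+00, -1.78517684e-01]), 'joint_velocities': array([-0.00045111, -0.00168955, -0.00318423,  0.000228  ,  0.00048523,
        0.00161136]), 'joint_torque': array([-4.82587257e-04, -4.40988958e+01, -1.77151680e+01,  6.34433934e-02,
        5.34910080e-02, -5.45860189e-05]), 'position': array([0.18068244, 0.59767351, 0.24068318]), 'tool_rot': array([ 1.46366014e-01,  9.89230054e-01, -8.92931802e-04, -3.05321105e-04]), 'ft_force': array([ 1.10589289, -0.16405311, -0.28455975]), 'moment': array([ 0.00894536, -0.07099813,  0.05336031]), 'grip_force': 0.0, 'grip_width': 0.08727324481537466}
```

View pics/top0.png

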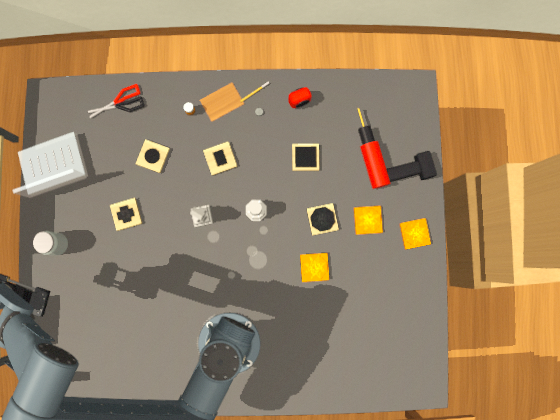

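View pics/scene0.png

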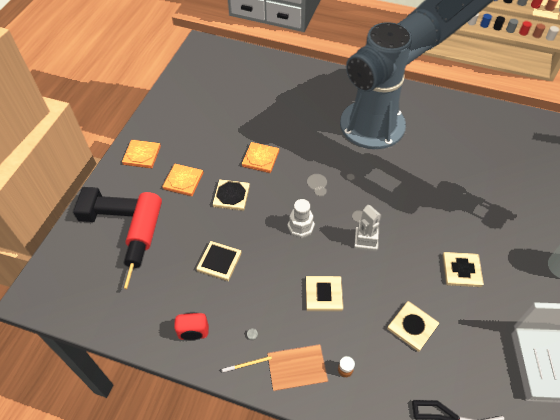

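The top view shows the square foot/cross drum/roof tower at (200,215) and the octagon/round tower at (256,210). The stands are cross (125,214), round (153,156), oblong (220,158), square (306,157) and octagon (322,219). The scene view agrees, and the orange blocks are decoys.

```bash
cat > m.py <<'E'
from h import *
def rect(P):
    r=cv2.minAreaRect((P[:,:2]*1000).astype(np.float32)); return np.round(r[0],1),np.round(r[1],1),round(r[2],1)
P={}
for n in('top','scene'):
    p,d=grab(n); P[n]=(p,cloud(n,d)); 
S={'cross':[(125,214),(463,268)],'round':[(153,156),(413,325)],'oblong':[(220,158),(324,292)],'square':[(306,157),(219,260)],'oct':[(322,219),(231,194)]}
for k,c in S.items():
    for n,(u,v) in zip(('top','scene'),c):
        p=P[n][0]; hsv=cv2.cvtColor(p,cv2.COLOR_RGB2HSV)
        wood=((hsv[...,0]>10)&(hsv[...,0]<35)&(hsv[...,1]>50)&(hsv[...,2]>150)).astype(np.uint8)
        w=np.zeros_like(wood); w[v-24:v+25,u-30:u+31]=wood[v-24:v+25,u-30:u+31]
        q=np.argwhere(w)[:,::-1]; hull=cv2.convexHull(q.astype(np.int32)); m=np.zeros_like(w); cv2.fillPoly(m,[hull],1)
        pad=(m>0)&(p.max(2)<60); 
        W=rect(onplane(n,q,.015)); X=rect(onplane(n,np.argwhere(pad)[:,::-1],.018))
        cen=onplane(n,np.argwhere(pad)[:,::-1],.018).mean(0)*1000
        print(k,n,'wood',*W,'pad',*X,'mean',cen[:2].round(1))
for n in P:
    p,C=P[n]
    near=(p.min(2)>70)&(np.ptp(p.astype(int),axis=2)<45)
    for nm,uv in (('sq',{'top':(200,215),'scene':(368,228)}),('oc',{'top':(256,210),'scene':(302,218)})):
        u,v=uv[n]; M=np.zeros(near.shape,bool); M[v-32:v+32,u-26:u+26]=1
        c=C[M]
        for lo,hi in((.006,.018),(.046,.057),(.096,.108),(.115,.128),(.13,.15)):
            s=c[(c[:,2]>lo)&(c[:,2]<hi)]
            if len(s)>4: print(nm,n,lo,len(s),*rect(s),'mean',(s.mean(0)*1000).round(1))
E
python3 m.py; python3 - <<'E'
from h import *
p,d=grab('scene'); a=cv2.resize(p[150:275,260:420],(768,600),interpolation=cv2.INTER_CUBIC); cv2.imwrite('pics/s1.png',a[:,:,::-1])
E
```

```text
cross top wood [438.9 350. ] [96.8 94.2] 15.8 pad [437.3 347.8] [49.6 49.1] 56.6 mean [441.5 345. ]
cross scene wood [445.2 351.8] [100.   94.6] 15.5 pad [441.8 350.5] [53.6 56. ] 18.9 mean [443.2 350.7]
round top wood [638.3 258.7] [95.  95.8] 69.0 pad [638.5 259.2] [45.4 43.7] 44.8 mean [638.3 259. ]
round scene wood [643.3 259. ] [93.  97.9] 69.1 pad [642.  258.8] [46.9 49.1] 19.3 mean [642.2 259.2]
oblong top wood [627.4  24.5] [95.5 95.2] 18.3 pad [627.9  23.6] [45.2 30.1] 18.1 mean [627.8  23.7]
oblong scene wood [631.7  27.4] [95.6 93.5] 19.1 pad [629.9  26.7] [48.9 30.8] 17.0 mean [630.6  26.5]
square top wood [ 627.4 -268.1] [92.1 93.8] 89.4 pad [ 628.4 -268. ] [64.8 62.4] 89.4 mean [ 628. -267.]
square scene wood [ 631.5 -264.3] [95.5 97.8] 89.0 pad [ 629.9 -265.4] [68.1 67.9] 89.7 mean [ 630.3 -265.5]
oct top wood [ 413.7 -320. ] [95.4 93.7] 10.4 pad [ 414. -320.] [73.8 74.2] 55.4 mean [ 413.7 -320.1]
oct scene wood [ 403.2 -327.1] [141.8 178.8] 19.2 pad [ 417.2 -317.8] [75.3 76.8] 10.3 mean [ 417.5 -317.9]
sq top 0.006 375 [435.1  94.7] [175.7 215.7] 89.7 mean [432.7  94.
[... 417 characters left out ...]
 mean [440.8 -97.3  51.6]
oc top 0.096 116 [444.5 -96.8] [38.7 39.3] 88.9 mean [444.4 -96.8 102. ]
sq scene 0.006 149 [390.8  87.7] [202.7 129.4] 15.3 mean [439.1  85.9  10.9]
sq scene 0.046 120 [433.1  88.6] [55.5 51.4] 11.0 mean [448.2  90.2  51. ]
sq scene 0.096 75 [441.8  88.2] [25.6 44.8] 0.9 mean [443.4  86.8 101.6]
sq scene 0.115 60 [430.1  86.8] [41.2 30.4] 58.7 mean [438.2  85.7 121.3]
sq scene 0.13 125 [430.7  85.6] [40.8 25.6] 56.0 mean [432.9  85.5 136.1]
oc scene 0.006 143 [ 418.3 -101.4] [204.8 146.2] 19.6 mean [462.5 -90.7  10.8]
oc scene 0.046 161 [455.2 -94.1] [52.  60.6] 11.2 mean [460.8 -92.6  51.2]
oc scene 0.096 174 [448.  -94.1] [41.8 43.8] 75.4 mean [449.4 -94.8 101.2]
```

View pics/s1.png

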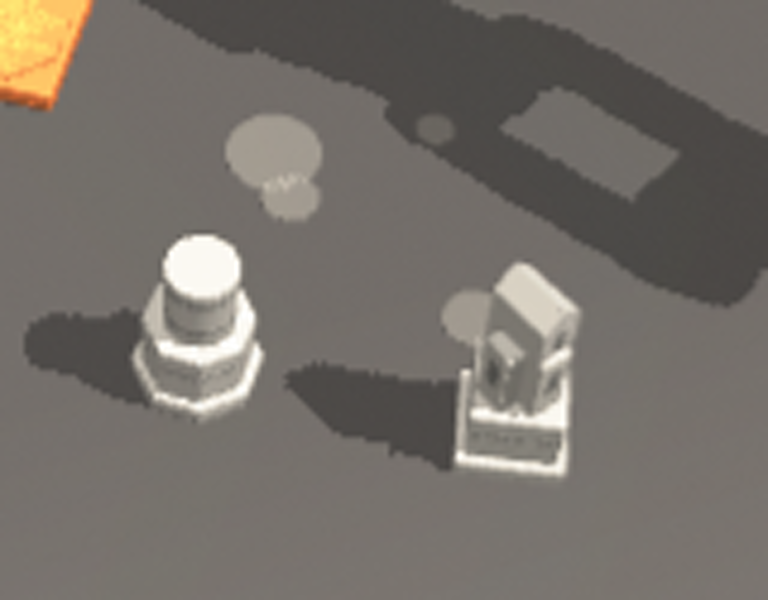

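The crop confirms the tower make-up, with the roof's long side at about 58.6° to world x. I'll take the roof first.

```bash
cat >> h.py <<'E'
def delta(x,y,z,yaw):
    from scipy.spatial.transform import Rotation as R
    o=robot.get_obs(); Y=R.from_quat(o['tool_rot']).as_matrix()[:,1]; a=np.degrees(np.arctan2(Y[1],Y[0]))
    print('t',round(o['time'],2),'pos',(o['position']*1000).round(1),'yaw',a.round(1),'tilt z',R.from_quat(o['tool_rot']).as_matrix()[:,2].round(3),'w',round(o['grip_width']*1000,1),'F',round(o['grip_force'],1),
     '-> d',(np.array([x,y,z])-o['position']*1000).round(1),'turn',round(np.radians((yaw-a+180)%360-180),3))
E
python3 -m handwheel '{"hand":[1,1,1,1,1,1,1,1,1,1,1,1],"translation":[[20,-42,-4],[51,-105,-10],[85,-176,-16],[120,-248,-22],[140,-290,-26],[160,-330,-30],[180,-373,-34],[200,-414,-36],[215,-445,-38],[230,-476,-40],[240,-498,-42],[247,-512,-42]],"turn":[[0,0,-0.1],[0,0,-0.22],[0,0,-0.34],[0,0,-0.46],[0,0,-0.58],[0,0,-0.7],[0,0,-0.82],[0,0,-0.94],[0,0,-1.06],[0,0,-1.18],[0,0,-1.3],[0,0,-1.42]]}' 25
python3 -c "from h import *; delta(428.3,86.2,170,-31.4)"
```

```text
time: 1.25
position: [0.3982, 0.1473, 0.2038]
tool_rot: [0.758, 0.653, 0.0, 0.0]
ft_force: [1.2, 0.5, -0.8]
grip_width: 0.0873
grip_force: 0.0
t 1.25 pos [398.2 147.3 203.8] yaw -8.5 tilt z [ 0.001  0.    -1.   ] w 87.3 F 0.0 -> d [ 30.1 -61.1 -33.8] turn -0.399
```

```bash

python3 -m handwheel '{"hand":[1,1,1,1,1,1,1],"translation":[[15,-30,-15],[26,-52,-25],[30,-61,-34],[30,-61,-34],[30,-61,-34],[30,-61,-34],[30,-61,-34]],"turn":[[0,0,-0.1],[0,0,-0.2],[0,0,-0.3],[0,0,-0.4],[0,0,-0.4],[0,0,-0.4],[0,0,-0.4]]}'
python3 -c "from h import *; delta(428.3,86.2,124,-31.4)"
```

```text
time: 1.83
position: [0.4276, 0.0885, 0.17]
tool_rot: [0.87, 0.493, 0.0, 0.0]
ft_force: [-0.3, -0.7, -0.1]
grip_width: 0.0871
grip_force: 0.0
t 1.83 pos [427.6  88.5 170. ] yaw -31.0 tilt z [ 0.  0. -1.] w 87.1 F 0.0 -> d [  0.7  -2.3 -46. ] turn -0.008
```

```bash

python3 -m handwheel '{"hand":[1,1,1,0.5,0.4,0.3,0.2,0,0,0,0,0],"translation":[[1,-2,-20],[1,-2,-40],[1,-2,-46],[1,-2,-46],[1,-2,-46],[1,-2,-46],[1,-2,-46],[1,-2,-46],[1,-2,-46],[1,-2,-46],[1,-2,-46],[1,-2,-46]],"turn":[[0,0,0],[0,0,0],[0,0,0],[0,0,0],[0,0,0],[0,0,0],[0,0,0],[0,0,0],[0,0,0],[0,0,0],[0,0,0],[0,0,0]]}' 20
python3 -c "from h import *; delta(629,25,125,-71.9)"
```

```text
time: 2.83
position: [0.4287, 0.0862, 0.1238]
tool_rot: [0.871, 0.492, 0.0, 0.0]
ft_force: [0.2, -0.6, -0.0]
grip_width: 0.0349
grip_force: 0.0
t 2.83 pos [428.7  86.2 123.8] yaw -31.1 tilt z [ 0. -0. -1.] w 34.9 F 0.0 -> d [200.3 -61.2   1.2] turn -0.712
```

Fingers are still closing; a few more rows.

```bash

python3 -m handwheel '{"hand":[0,0,0,0,0,0,0,0,0],"translation":[[0,0,0],[0,0,0],[0,0,0],[0,0,0],[0,0,0],[0,0,10],[0,0,25],[0,0,40],[0,0,50]],"turn":[[0,0,0],[0,0,0],[0,0,0],[0,0,0],[0,0,0],[0,0,0],[0,0,0],[0,0,0],[0,0,0]]}'
python3 - <<'E'
from h import *
delta(629,25,125,-71.9)
p,d=grab('scene'); a=cv2.resize(p[130:255,290:450],(768,600),interpolation=cv2.INTER_CUBIC); cv2.imwrite('pics/s2.png',a[:,:,::-1])
E
```

```text
time: 3.58
position: [0.4288, 0.0862, 0.1746]
tool_rot: [0.871, 0.492, 0.0, 0.0]
ft_force: [0.5, 0.2, -0.5]
grip_width: 0.0259
grip_force: 20.0
t 3.58 pos [428.8  86.2 174.6] yaw -31.1 tilt z [ 0.001  0.    -1.   ] w 25.9 F 20.0 -> d [200.2 -61.2 -49.6] turn -0.712
```

View pics/s2.png

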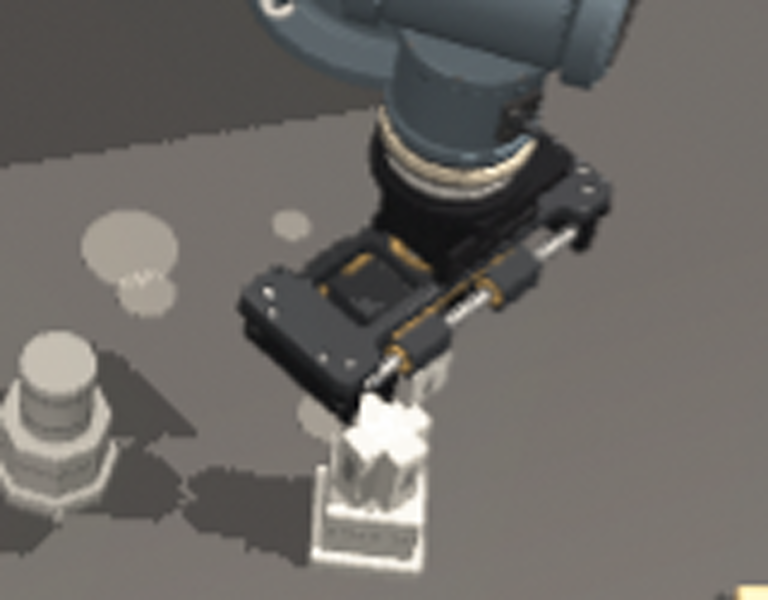

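The roof is in the grip and the cross drum stays standing. Carrying the roof to the oblong stand.

```bash

python3 -m handwheel '{"hand":[0,0,0,0,0,0,0,0,0,0,0,0],"translation":[[10,-3,0],[30,-9,0],[55,-17,0],[82,-25,-5],[109,-33,-20],[136,-41,-40],[160,-49,-65],[180,-55,-90],[193,-59,-105],[200,-61,-115],[200,-61,-118],[200,-61,-118]],"turn":[[0,0,-0.05],[0,0,-0.12],[0,0,-0.2],[0,0,-0.28],[0,0,-0.36],[0,0,-0.44],[0,0,-0.52],[0,0,-0.6],[0,0,-0.66],[0,0,-0.71],[0,0,-0.71],[0,0,-0.71]]}'
python3 -c "from h import *; delta(629,25,40,-71.9)"
```

```text
time: 4.63
position: [0.6273, 0.0253, 0.0538]
tool_rot: [0.987, 0.159, -0.002, -0.001]
ft_force: [-0.6, -0.0, 0.5]
grip_width: 0.0258
grip_force: 20.0
t 4.63 pos [627.3  25.3  53.8] yaw -71.7 tilt z [-0.004  0.001 -1.   ] w 25.8 F 20.0 -> d [  1.7  -0.3 -13.8] turn -0.003
```

```bash

python3 -m handwheel '{"hand":[0,0,0,0,0,0],"translation":[[1,0,0],[1,0,-3],[1,0,-6],[1,0,-10],[1,0,-14],[1,0,-14]],"turn":[[0,0,0],[0,0,0],[0,0,0],[0,0,0],[0,0,0],[0,0,0]]}'
python3 -c "from h import *; delta(629,25,40,-71.9)"
```

```text
time: 5.13
position: [0.629, 0.0254, 0.0411]
tool_rot: [0.987, 0.158, -0.001, -0.0]
ft_force: [-0.5, -0.4, -0.6]
grip_width: 0.0259
grip_force: 20.0
t 5.13 pos [629.   25.4  41.1] yaw -71.8 tilt z [-0.001  0.    -1.   ] w 25.9 F 20.0 -> d [ 0.  -0.4 -1.1] turn -0.002
```

```bash

python3 -m handwheel '{"hand":[0,0,0,0.5,1,1,1,1,1,1,1,1],"translation":[[0,0,-0.5],[0,0,-1.2],[0,0,-1.2],[0,0,-1.2],[0,0,-1.2],[0,0,-1.2],[0,0,-1.2],[0,0,-1.2],[0,0,10],[0,0,40],[0,0,80],[0,0,120]],"turn":[[0,0,0],[0,0,0],[0,0,0],[0,0,0],[0,0,0],[0,0,0],[0,0,0],[0,0,0],[0,0,0],[0,0,0],[0,0,0],[0,0,0]]}'
cat > m2.py <<'E'
from h import *
def rect(P):
    r=cv2.minAreaRect((P[:,:2]*1000).astype(np.float32)); return np.round(r[0],1),np.round(r[1],1),round(r[2],1)
import sys
x,y,r=map(float,sys.argv[1:4]); zs=[float(a) for a in sys.argv[4:]]
for n in('top','scene'):
    p,d=grab(n); C=cloud(n,d)*1000; m=(np.hypot(C[...,0]-x,C[...,1]-y)<r)&(p.min(2)>70)
    for z in zs:
        s=C[m&(abs(C[...,2]-z)<4)]
        if len(s)>5: print(n,z,len(s),*rect(s/1000),'mean',s.mean(0).round(1))
E
python3 m2.py 430 87 45 101 51; python3 m2.py 629 25 35 50
python3 -c "from h import *; delta(430,86,180,-31)
p,d=grab('top','t2.png')"
```

```text
time: 6.13
position: [0.6287, 0.0253, 0.1628]
tool_rot: [0.987, 0.158, -0.001, -0.0]
ft_force: [0.4, 0.9, -0.2]
grip_width: 0.078
grip_force: 0.0
top 101.0 15 [427.  69.] [25.7  9.8] 1.0 mean [423.9  69.8 101.8]
top 51.0 23 [430.8  67.4] [18.4 54. ] 82.1 mean [429.1  69.1  51.5]
scene 101.0 170 [430.8  86.8] [47.4 44.5] 6.6 mean [431.2  87.4 101. ]
scene 51.0 45 [433.6  88.7] [64.6 36.1] 81.7 mean [439.2  98.3  51. ]
top 50.0 7 [620.3  13.9] [ 8.4 23.6] 79.8 mean [621.9  14.6  49.6]
scene 50.0 92 [631.5  25.2] [40.9 25.3] 16.4 mean [632.9  26.4  50.2]
t 6.33 pos [630.6  25.1 164.2] yaw -71.8 tilt z [ 0.004 -0.001 -1.   ] w 85.5 F 0.0 -> d [-200.6   60.9   15.8] turn 0.712
```

View pics/t2.png

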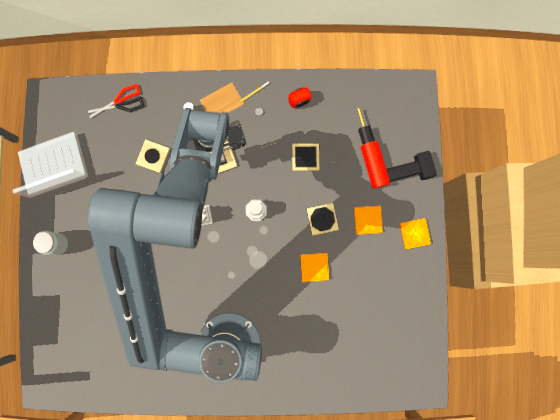

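The arm sits over the cross tower in this top view, and the roof is placed. I need the drum's bar angle from the scene view.

```bash

python3 - <<'E'
from h import *
p,d=grab('scene'); C=cloud('scene',d)*1000
m=(np.hypot(C[...,0]-431,C[...,1]-87)<32)&(abs(C[...,2]-101)<5)
s=C[m][:,:2]-[430.8,86.8]; z=s[:,0]+1j*s[:,1]
print(len(s),np.degrees(np.angle((z**4).sum()))/4)
for a in range(0,90,6):
    u=np.abs(np.exp(-1j*np.radians(a))*z*1); w=np.exp(-1j*np.radians(a))*z
    print(a,(np.minimum(abs(w.real),abs(w.imag))>10.5).sum(),end='; ')
E
```

```text
191 -40.066652928088295
0 44; 6 42; 12 44; 18 38; 24 37; 30 31; 36 29; 42 19; 48 13; 54 8; 60 13; 66 22; 72 30; 78 36; 84 39;
```

```bash

python3 -m handwheel '{"hand":[1,1,1,1,1,1,1,1,1,1,1,1],"translation":[[-20,6,0],[-60,18,0],[-100,30,0],[-140,42,0],[-175,53,0],[-195,59,0],[-201,61.5,0],[-201,61.5,0],[-201,61.5,-25],[-201,61.5,-60],[-201,61.5,-80],[-201,61.5,-84]],"turn":[[0,0,0.1],[0,0,0.2],[0,0,0.3],[0,0,0.4],[0,0,0.5],[0,0,0.58],[0,0,0.61],[0,0,0.61],[0,0,0.61],[0,0,0.61],[0,0,0.61],[0,0,0.61]]}'
python3 -c "from h import *; delta(429,86.7,80,-37)"
```

```text
time: 7.43
position: [0.4294, 0.0861, 0.0745]
tool_rot: [0.895, 0.446, -0.002, -0.001]
ft_force: [-0.5, -0.1, -0.1]
grip_width: 0.0871
grip_force: 0.0
t 7.43 pos [429.4  86.1  74.5] yaw -37.0 tilt z [-0.004  0.    -1.   ] w 87.1 F 0.0 -> d [-0.4  0.6  5.5] turn -0.0
```

```bash

python3 -m handwheel '{"hand":[0.8,0.6,0,0,0,0,0,0,0,0,0,0],"translation":[[0,0,3],[0,0,3],[0,0,3],[0,0,3],[0,0,3],[0,0,3],[0,0,3],[0,0,3],[0,0,3],[0,0,3],[0,0,3],[0,0,3]],"turn":[[0,0,0],[0,0,0],[0,0,0],[0,0,0],[0,0,0],[0,0,0],[0,0,0],[0,0,0],[0,0,0],[0,0,0],[0,0,0],[0,0,0]]}' 20
python3 -c "from h import *; delta(442,349,0,-74.3)"
```

```text
time: 8.43
position: [0.4289, 0.0867, 0.0812]
tool_rot: [0.894, 0.447, 0.0, 0.0]
ft_force: [-0.9, 0.1, 6.0]
grip_width: 0.0461
grip_force: 20.0
t 8.43 pos [428.9  86.7  81.2] yaw -36.8 tilt z [ 0.001 -0.    -1.   ] w 46.1 F 20.0 -> d [ 13.1 262.3 -81.2] turn -0.654
```

```bash

python3 -m handwheel '{"hand":[0,0,0,0,0,0,0,0,0,0,0,0],"translation":[[0,0,8],[0,0,25],[1,10,35],[2,35,35],[3,65,35],[5,100,35],[7,140,32],[9,180,20],[11,215,5],[12,240,-8],[13,257,-14],[13,262,-16]],"turn":[[0,0,0],[0,0,0],[0,0,-0.05],[0,0,-0.12],[0,0,-0.19],[0,0,-0.26],[0,0,-0.34],[0,0,-0.42],[0,0,-0.5],[0,0,-0.58],[0,0,-0.64],[0,0,-0.65]]}'
python3 -c "from h import *; delta(442,349,47.5,-74.3)"
```

```text
time: 9.43
position: [0.441, 0.3512, 0.0637]
tool_rot: [0.99, 0.139, -0.0, -0.0]
ft_force: [-0.5, 0.2, -0.4]
grip_width: 0.0462
grip_force: 20.0
t 9.43 pos [441.  351.2  63.7] yaw -74.0 tilt z [-0.  0. -1.] w 46.2 F 20.0 -> d [  1.   -2.2 -16.2] turn -0.006
```

```bash

python3 -m handwheel '{"hand":[0,0,0,0,0,0,0,0,0],"translation":[[0,0,0],[0,0,-3],[0,0,-6],[0,0,-9],[0,0,-12],[0,0,-14],[0,0,-16],[0,0,-16],[0,0,-16]],"turn":[[0,0,0],[0,0,0],[0,0,0],[0,0,0],[0,0,0],[0,0,0],[0,0,0],[0,0,0],[0,0,0]]}'
python3 -c "from h import *; delta(442,349,47.5,-74.3)"
```

```text
time: 10.18
position: [0.4417, 0.3485, 0.0486]
tool_rot: [0.99, 0.138, -0.0, 0.0]
ft_force: [0.5, 0.1, -0.8]
grip_width: 0.0458
grip_force: 20.0
t 10.18 pos [441.7 348.5  48.6] yaw -74.1 tilt z [-0. -0. -1.] w 45.8 F 20.0 -> d [ 0.3  0.5 -1.1] turn -0.004
```

```bash

python3 -m handwheel '{"hand":[0,0,0,0.7,1,1,1,1,1,1,1,1],"translation":[[0,0,-0.6],[0,0,-1.2],[0,0,-1.2],[0,0,-1.2],[0,0,-1.2],[0,0,-1.2],[0,0,-1.2],[0,0,20],[0,0,60],[0,0,100],[0,-20,120],[0,-55,122]],"turn":[[0,0,0],[0,0,0],[0,0,0],[0,0,0],[0,0,0],[0,0,0],[0,0,0],[0,0,0],[0,0,0],[0,0,0],[0,0,0],[0,0,0]]}'
python3 -m handwheel '{"hand":[1,1,1,1,1,1,1,1,1,1,1,1],"translation":[[0,-40,0],[0,-80,0],[0,-120,0],[0,-160,0],[0,-200,0],[0,-240,0],[0,-280,0],[2,-320,0],[3,-355,0],[4,-380,0],[4,-389,0],[4,-389,0]],"turn":[[0,0,0],[0,0,0],[0,0,0],[0,0,0],[0,0,0],[0,0,0],[0,0,0],[0,0,0],[0,0,0],[0,0,0],[0,0,0],[0,0,0]]}'
python3 m2.py 446 -95.5 45 101 51; python3 m2.py 442 349 40 67
python3 -c "from h import *; delta(446,-95.5,80,-74)"
```

```text
time: 11.18
position: [0.4454, 0.297, 0.1758]
tool_rot: [0.99, 0.14, 0.007, -0.002]
ft_force: [0.9, 0.3, -0.8]
grip_width: 0.0863
grip_force: 0.0
time: 12.18
position: [0.4462, -0.0974, 0.1709]
tool_rot: [0.991, 0.137, 0.001, 0.0]
ft_force: [0.3, -0.1, -0.8]
grip_width: 0.087
grip_force: 0.0
top 51.0 10 [419.7 -88.8] [13.1  6.9] 88.4 mean [420.2 -89.   51.9]
scene 101.0 159 [448.6 -95.2] [44.7 39.9] 18.7 mean [448.9 -94.4 100.9]
scene 51.0 131 [455.  -94.6] [49.7 60.2] 7.6 mean [459.8 -93.7  50.9]
top 67.0 81 [441.3 346.7] [43.1 39.7] 64.6 mean [439.7 344.9  67.3]
scene 67.0 192 [444.6 347.8] [46.2 44.9] 65.0 mean [444.  347.9  66.5]
t 12.38 pos [445.  -93.6 170.6] yaw -74.0 tilt z [-0.001  0.001 -1.   ] w 87.5 F 0.0 -> d [  1.   -1.9 -90.6] turn -0.0
```

```bash

python3 -m handwheel '{"hand":[1,1,1,1,1,0.7,0,0,0,0,0,0],"translation":[[1,-2,-20],[1,-2,-50],[1,-2,-75],[1,-2,-87],[1,-2,-90],[1,-2,-90],[1,-2,-90],[1,-2,-90],[1,-2,-90],[1,-2,-90],[1,-2,-90],[1,-2,-90]],"turn":[[0,0,0],[0,0,0],[0,0,0],[0,0,0],[0,0,0],[0,0,0],[0,0,0],[0,0,0],[0,0,0],[0,0,0],[0,0,0],[0,0,0]]}' 20
python3 -m handwheel '{"hand":[0,0,0,0,0],"translation":[[0,0,0],[0,0,0],[0,0,0],[0,0,0],[0,0,0]],"turn":[[0,0,0],[0,0,0],[0,0,0],[0,0,0],[0,0,0]]}'
python3 -c "from h import *; delta(640,259,46,-74)"
```

```text
time: 13.38
position: [0.4468, -0.0974, 0.0812]
tool_rot: [0.99, 0.138, 0.0, 0.0]
ft_force: [0.2, 0.0, -0.2]
grip_width: 0.0486
grip_force: 0.0
time: 13.8
position: [0.4467, -0.0974, 0.081]
tool_rot: [0.99, 0.138, 0.0, 0.0]
ft_force: [-0.2, -0.6, 5.0]
grip_width: 0.0419
grip_force: 20.0
t 13.8 pos [446.7 -97.4  81. ] yaw -74.1 tilt z [ 0. -0. -1.] w 41.9 F 20.0 -> d [193.3 356.4 -35. ] turn 0.002
```

```bash

python3 -m handwheel '{"hand":[0,0,0,0,0,0,0,0,0,0,0,0],"translation":[[0,0,8],[0,0,25],[4,8,40],[15,28,45],[30,55,45],[46,85,45],[62,115,45],[79,146,45],[96,177,45],[113,208,42],[130,240,35],[147,271,22]],"turn":[[0,0,0],[0,0,0],[0,0,0],[0,0,0],[0,0,0],[0,0,0],[0,0,0],[0,0,0],[0,0,0],[0,0,0],[0,0,0],[0,0,0]]}'
python3 -c "from h import *; delta(640,259,47,-74)"
```

```text
time: 14.8
position: [0.595, 0.1757, 0.1039]
tool_rot: [0.99, 0.139, 0.001, 0.0]
ft_force: [1.0, -0.8, -0.2]
grip_width: 0.0414
grip_force: 20.0
t 14.8 pos [595.  175.7 103.9] yaw -74.1 tilt z [ 0.003  0.    -1.   ] w 41.4 F 20.0 -> d [ 45.   83.3 -56.9] turn 0.001
```

```bash

python3 -m handwheel '{"hand":[0,0,0,0,0,0,0,0],"translation":[[16,30,-8],[29,55,-18],[39,72,-29],[44,82,-37],[46,85,-41],[46,85,-42],[46,85,-42],[46,85,-42]],"turn":[[0,0,0],[0,0,0],[0,0,0],[0,0,0],[0,0,0],[0,0,0],[0,0,0],[0,0,0]]}'
python3 -c "from h import *; delta(640,259,47,-74)"
```

```text
time: 15.47
position: [0.6392, 0.2573, 0.0611]
tool_rot: [0.99, 0.138, -0.0, 0.0]
ft_force: [-0.9, 0.1, -0.6]
grip_width: 0.0415
grip_force: 20.0
t 15.47 pos [639.2 257.3  61.1] yaw -74.2 tilt z [-0.001 -0.    -1.   ] w 41.5 F 20.0 -> d [  0.8   1.7 -14.1] turn 0.003
```

```bash

python3 -m handwheel '{"hand":[0,0,0,0,0,0,0,0],"translation":[[1,1.5,-2],[1,1.5,-5],[1,1.5,-8],[1,1.5,-11],[1,1.5,-12],[1,1.5,-13],[1,1.5,-13],[1,1.5,-13]],"turn":[[0,0,0],[0,0,0],[0,0,0],[0,0,0],[0,0,0],[0,0,0],[0,0,0],[0,0,0]]}'
python3 -c "from h import *; delta(640,259,47,-74)"
```

```text
time: 16.13
position: [0.6406, 0.2602, 0.0476]
tool_rot: [0.99, 0.138, -0.0, 0.0]
ft_force: [-0.3, 0.2, -1.0]
grip_width: 0.0414
grip_force: 20.0
t 16.13 pos [640.6 260.2  47.6] yaw -74.1 tilt z [-0. -0. -1.] w 41.4 F 20.0 -> d [-0.6 -1.2 -0.6] turn 0.001
```

```bash

python3 -m handwheel '{"hand":[0,0,0.7,1,1,1,1,1,1,1,1],"translation":[[0,0,-0.8],[0,0,-0.8],[0,0,-0.8],[0,0,-0.8],[0,0,-0.8],[0,0,-0.8],[0,0,10],[0,0,35],[0,0,70],[0,0,90],[0,0,90]],"turn":[[0,0,0],[0,0,0],[0,0,0],[0,0,0],[0,0,0],[0,0,0],[0,0,0],[0,0,0],[0,0,0],[0,0,0],[0,0,0]]}'
python3 m2.py 640 259 40 67;  python3 m2.py 430 87 50 51 11; python3 m2.py 446 -96 50 51 11
python3 - <<'E'
from h import *
delta(430,87,120,-79)
p,d=grab('scene','s3.png'); C=cloud('scene',d)*1000
for x,y,k in((432,88,4),(449,-95,8)):
    s=C[(np.hypot(C[...,0]-x,C[...,1]-y)<45)&(abs(C[...,2]-51)<3.5)][:,:2].astype(np.float32)
    h=cv2.convexHull(s)[:,0]; e=np.roll(h,-1,0)-h; L=np.hypot(*e.T); a=np.arctan2(e[:,1],e[:,0])
    print(k,np.degrees(np.angle((L**2*np.exp(1j*k*a)).sum()))/k)
E
```

```text
time: 17.05
position: [0.6445, 0.2612, 0.1447]
tool_rot: [0.99, 0.139, 0.006, -0.001]
ft_force: [0.8, 0.7, 0.6]
grip_width: 0.0856
grip_force: 0.0
top 67.0 56 [640.  253.6] [32.6 40.4] 83.2 mean [636.5 253.5  67.5]
scene 67.0 203 [643.3 261.9] [40.7 42.4] 26.4 mean [643.5 261.4  66.6]
top 51.0 157 [428.9  88.2] [51. 52.] 10.3 mean [430.1  88.5  51.5]
top 11.0 70 [428.9  89.5] [92.9 83.8] 7.5 mean [422.7  77.2  10.4]
scene 51.0 293 [432.8  87.7] [55.8 51.1] 12.9 mean [433.5  88.7  51. ]
scene 11.0 113 [434.3  84.2] [63.3 73.4] 8.0 mean [450.1  86.1  10.9]
top 51.0 156 [444.4 -97.2] [56.3 56.5] 88.4 mean [445.1 -97.   51.1]
top 11.0 57 [444.1 -95.3] [81.7 83.5] 45.6 mean [442.2 -96.5  10.2]
scene 51.0 297 [448.2 -96. ] [60.8 60.3] 50.9 mean [449.8 -95.4  51.2]
scene 11.0 92 [464.8 -91.3] [45.8 72.9] 19.2 mean [467.9 -87.4  11. ]
t 17.35 pos [639.4 259.9 136. ] yaw -74.1 tilt z [-0.003 -0.001 -1.   ] w 87.3 F 0.0 -> d [-209.4 -172.9  -16. ] turn -0.086
4 11.088134
8 -2.5996892
```

View pics/s3.png

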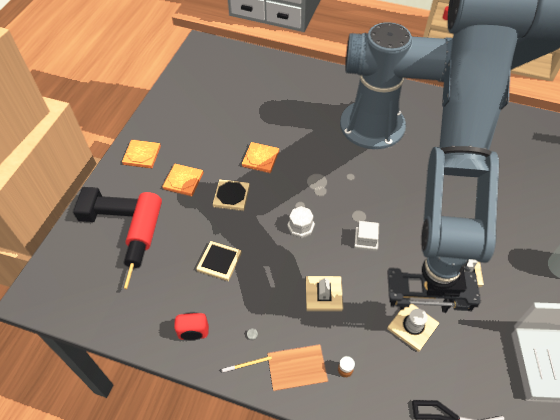

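The roof and round drum stand well on their pads at (324,292) and (413,325), and both feet are in place. The square foot is next.

```bash

python3 -m handwheel '{"hand":[1,1,1,1,1,1,1,1,1,1,1,1],"translation":[[-25,-20,0],[-55,-45,0],[-85,-70,0],[-115,-95,0],[-145,-120,0],[-175,-144,0],[-198,-163,0],[-208,-171,0],[-209,-172,-10],[-209,-172,-40],[-209,-172,-70],[-209,-172,-85]],"turn":[[0,0,-0.02],[0,0,-0.04],[0,0,-0.06],[0,0,-0.086],[0,0,-0.086],[0,0,-0.086],[0,0,-0.086],[0,0,-0.086],[0,0,-0.086],[0,0,-0.086],[0,0,-0.086],[0,0,-0.086]]}'
python3 -c "from h import *; delta(430.5,88,37,-79)"
```

```text
time: 18.4
position: [0.4305, 0.088, 0.0503]
tool_rot: [0.995, 0.095, -0.002, -0.0]
ft_force: [-0.2, -0.6, -0.7]
grip_width: 0.087
grip_force: 0.0
t 18.4 pos [430.5  88.   50.3] yaw -79.0 tilt z [-0.003  0.    -1.   ] w 87.0 F 0.0 -> d [  0.    0.  -13.3] turn 0.001
```

```bash

python3 -m handwheel '{"hand":[1,1,1,0.8,0,0,0,0,0,0,0,0],"translation":[[0,0,-5],[0,0,-11],[0,0,-14],[0,0,-14],[0,0,-14],[0,0,-14],[0,0,-14],[0,0,-14],[0,0,-14],[0,0,-14],[0,0,-14],[0,0,-14]],"turn":[[0,0,0],[0,0,0],[0,0,0],[0,0,0],[0,0,0],[0,0,0],[0,0,0],[0,0,0],[0,0,0],[0,0,0],[0,0,0],[0,0,0]]}' 25
python3 -c "from h import *; delta(629.2,-266.3,37,-90)"
```

```text
time: 19.4
position: [0.4318, 0.0882, 0.0391]
tool_rot: [0.995, 0.096, 0.0, 0.0]
ft_force: [-0.5, 0.3, 5.4]
grip_width: 0.0515
grip_force: 25.0
t 19.4 pos [431.8  88.2  39.1] yaw -79.0 tilt z [ 0.001  0.    -1.   ] w 51.5 F 25.0 -> d [ 197.4 -354.5   -2.1] turn -0.192
```

```bash

python3 -m handwheel '{"hand":[0,0,0,0,0,0,0,0,0,0,0,0],"translation":[[0,0,10],[0,0,30],[4,-8,50],[14,-26,63],[29,-52,65],[46,-82,65],[62,-112,65],[79,-142,65],[96,-172,65],[113,-203,65],[130,-233,60],[147,-263,52]],"turn":[[0,0,0],[0,0,0],[0,0,-0.02],[0,0,-0.04],[0,0,-0.06],[0,0,-0.08],[0,0,-0.1],[0,0,-0.12],[0,0,-0.14],[0,0,-0.16],[0,0,-0.18],[0,0,-0.19]]}'
python3 -c "from h import *; delta(629.2,-266.3,57,-90)"
```

```text
time: 20.4
position: [0.5793, -0.1765, 0.0908]
tool_rot: [1.0, 0.0, 0.0, 0.0]
ft_force: [0.2, -0.3, -0.3]
grip_width: 0.0518
grip_force: 25.0
t 20.4 pos [ 579.3 -176.5   90.8] yaw -90.0 tilt z [ 0.001 -0.    -1.   ] w 51.8 F 25.0 -> d [ 49.9 -89.8 -33.8] turn -0.001
```

```bash

python3 -m handwheel '{"hand":[0,0,0,0,0,0,0,0],"translation":[[16,-30,-4],[30,-55,-9],[41,-74,-14],[48,-86,-18],[50,-90.5,-20],[50,-90.5,-20],[50,-90.5,-20],[50,-90.5,-20]],"turn":[[0,0,0],[0,0,0],[0,0,0],[0,0,0],[0,0,0],[0,0,0],[0,0,0],[0,0,0]]}'
python3 -c "from h import *; delta(629.2,-266.3,57,-90)"
```

```text
time: 21.07
position: [0.6277, -0.2638, 0.0705]
tool_rot: [1.0, 0.001, -0.001, -0.001]
ft_force: [1.1, -0.3, -0.5]
grip_width: 0.0518
grip_force: 25.0
t 21.07 pos [ 627.7 -263.8   70.5] yaw -89.9 tilt z [-0.002  0.001 -1.   ] w 51.8 F 25.0 -> d [  1.5  -2.5 -13.5] turn -0.003
```

```bash

python3 -m handwheel '{"hand":[0,0,0,0,0,0,0,0],"translation":[[0.5,-1,-2],[0.5,-1,-5],[0.5,-1,-8],[0.5,-1,-11],[0.5,-1,-12],[0.5,-1,-12.5],[0.5,-1,-12.5],[0.5,-1,-12.5]],"turn":[[0,0,0],[0,0,0],[0,0,0],[0,0,0],[0,0,0],[0,0,0],[0,0,0],[0,0,0]]}'
python3 -c "from h import *; delta(629.2,-266.3,57,-90)"
```

```text
time: 21.73
position: [0.6292, -0.2663, 0.0582]
tool_rot: [1.0, 0.001, 0.0, 0.0]
ft_force: [-0.2, 0.0, -0.5]
grip_width: 0.0519
grip_force: 25.0
t 21.73 pos [ 629.2 -266.3   58.2] yaw -89.9 tilt z [ 0. -0. -1.] w 51.9 F 25.0 -> d [ 0.  -0.  -1.2] turn -0.002
```

```bash

python3 -m handwheel '{"hand":[0,0,0.7,1,1,1,1,1,1,1,1],"translation":[[0,0,-0.6],[0,0,-1.4],[0,0,-1.4],[0,0,-1.4],[0,0,-1.4],[0,0,-1.4],[0,0,10],[0,0,35],[0,0,70],[0,0,80],[0,0,80]],"turn":[[0,0,0],[0,0,0],[0,0,0],[0,0,0],[0,0,0],[0,0,0],[0,0,0],[0,0,0],[0,0,0],[0,0,0],[0,0,0]]}'
python3 -m handwheel '{"hand":[1,1,1,1,1,1,1,1,1,1,1,1],"translation":[[-20,19,0],[-48,45,0],[-76,70,0],[-104,96,0],[-132,122,0],[-160,148,0],[-178,165,0],[-183,170,0],[-183,170,-15],[-183,170,-45],[-183,170,-70],[-183,170,-80]],"turn":[[0,0,-0.03],[0,0,-0.03],[0,0,-0.03],[0,0,-0.03],[0,0,-0.03],[0,0,-0.03],[0,0,-0.03],[0,0,-0.03],[0,0,-0.03],[0,0,-0.03],[0,0,-0.03],[0,0,-0.03]]}'
python3 m2.py 629 -266 50 69 
python3 -c "from h import *; delta(446.3,-96.6,38,-92)"
```

```text
time: 22.65
position: [0.6318, -0.2678, 0.1432]
tool_rot: [1.0, 0.001, 0.004, 0.003]
ft_force: [-0.4, -0.5, -1.1]
grip_width: 0.0865
grip_force: 0.0
time: 23.65
position: [0.4459, -0.0965, 0.0555]
tool_rot: [1.0, -0.014, -0.001, -0.001]
ft_force: [0.1, 0.5, -0.1]
grip_width: 0.0868
grip_force: 0.0
top 69.0 164 [ 626.5 -268.3] [50.2 51.8] 88.9 mean [ 626.2 -268.    69.5]
scene 69.0 324 [ 629.7 -265.8] [55.9 53.2] 1.8 mean [ 630.8 -265.3   69.2]
t 23.75 pos [445.7 -96.4  56. ] yaw -91.6 tilt z [-0.003  0.002 -1.   ] w 87.2 F 0.0 -> d [  0.6  -0.2 -18. ] turn -0.006
```

```bash

python3 -m handwheel '{"hand":[1,1,1,0.9,0.8,0,0,0,0,0,0,0],"translation":[[0,0,-6],[0,0,-13],[0,0,-18],[0,0,-18],[0,0,-18],[0,0,-18],[0,0,-18],[0,0,-18],[0,0,-18],[0,0,-18],[0,0,-18],[0,0,-18]],"turn":[[0,0,0],[0,0,0],[0,0,0],[0,0,0],[0,0,0],[0,0,0],[0,0,0],[0,0,0],[0,0,0],[0,0,0],[0,0,0],[0,0,0]]}' 25
python3 -c "from h import *; delta(415.5,-319,56,-79.6)"
```

```text
time: 24.75
position: [0.4463, -0.0963, 0.0406]
tool_rot: [1.0, -0.014, 0.0, 0.0]
ft_force: [0.8, 0.5, 5.1]
grip_width: 0.0599
grip_force: 25.0
t 24.75 pos [446.3 -96.3  40.6] yaw -91.6 tilt z [ 0.001 -0.    -1.   ] w 59.9 F 25.0 -> d [ -30.8 -222.7   15.4] turn 0.21
```

Width 59.9 mm is right across the flats, so the placing height is TCP z ≈ 58.6.

```bash

python3 -m handwheel '{"hand":[0,0,0,0,0,0,0,0,0,0,0,0],"translation":[[0,0,10],[0,0,28],[-1,-8,38],[-4,-30,42],[-8,-60,42],[-13,-95,42],[-18,-130,42],[-23,-165,40],[-27,-195,36],[-30,-215,32],[-31,-222,31],[-31,-223,31]],"turn":[[0,0,0],[0,0,0],[0,0,0.03],[0,0,0.06],[0,0,0.09],[0,0,0.12],[0,0,0.15],[0,0,0.18],[0,0,0.2],[0,0,0.21],[0,0,0.21],[0,0,0.21]]}'
python3 -c "from h import *; delta(415.5,-319,58.6,-79.6)"
```

```text
time: 25.75
position: [0.4146, -0.3207, 0.0706]
tool_rot: [0.996, 0.089, -0.0, -0.0]
ft_force: [0.0, -0.0, -1.3]
grip_width: 0.0596
grip_force: 25.0
t 25.75 pos [ 414.6 -320.7   70.6] yaw -79.8 tilt z [-0.  0. -1.] w 59.6 F 25.0 -> d [  0.9   1.7 -12. ] turn 0.003
```

```bash

python3 -m handwheel '{"hand":[0,0,0,0,0,0,0,0],"translation":[[0,0,-2],[0,0,-5],[0,0,-8],[0,0,-10],[0,0,-11],[0,0,-11.5],[0,0,-11.5],[0,0,-11.5]],"turn":[[0,0,0],[0,0,0],[0,0,0],[0,0,0],[0,0,0],[0,0,0],[0,0,0],[0,0,0]]}'
python3 -c "from h import *; delta(415.5,-319,58.6,-79.6)"
```

```text
time: 26.42
position: [0.4152, -0.3191, 0.0598]
tool_rot: [0.996, 0.091, 0.0, 0.0]
ft_force: [-0.7, -0.6, -1.9]
grip_width: 0.0596
grip_force: 25.0
t 26.42 pos [ 415.2 -319.1   59.8] yaw -79.6 tilt z [ 0. -0. -1.] w 59.6 F 25.0 -> d [ 0.3  0.1 -1.2] turn -0.001
```

```bash

python3 -m handwheel '{"hand":[0,0,0.8,1,1,1,1,1,1,1,1,1],"translation":[[0,0,-0.6],[0,0,-1.2],[0,0,-1.2],[0,0,-1.2],[0,0,-1.2],[0,0,-1.2],[0,0,10],[0,0,35],[0,0,70],[0,0,105],[0,0,130],[0,0,130]],"turn":[[0,0,0],[0,0,0],[0,0,0],[0,0,0],[0,0,0],[0,0,0],[0,0,0],[0,0,0],[0,0,0],[0,0,0],[0,0,0],[0,0,0]]}'
python3 -m handwheel '{"hand":[1,1,1,1,1,1],"translation":[[10,30,0],[20,65,0],[30,100,0],[35,130,0],[35,140,0],[35,140,0]],"turn":[[0,0,0],[0,0,0],[0,0,0],[0,0,0],[0,0,0],[0,0,0]]}'
python3 m2.py 416 -319 50 69
python3 -c "from h import *; grab('scene','s4.png')"
```

```text
time: 27.42
position: [0.4176, -0.3218, 0.1958]
tool_rot: [0.996, 0.091, 0.004, 0.005]
ft_force: [-0.1, -0.4, 0.0]
grip_width: 0.0867
grip_force: 0.0
time: 27.92
position: [0.4492, -0.1765, 0.1896]
tool_rot: [0.996, 0.093, -0.001, -0.001]
ft_force: [0.1, -1.5, 0.6]
grip_width: 0.0869
grip_force: 0.0
top 69.0 204 [ 415.2 -320.9] [58.9 59.5] 89.1 mean [ 414.8 -319.7   69.3]
scene 69.0 285 [ 416.7 -318.4] [64.8 60.4] 12.2 mean [ 418.1 -318.    68.9]
```

View pics/s4.png

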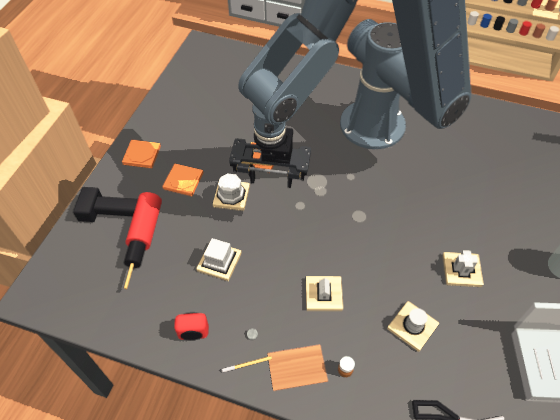

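All five sections stand on their own pads: octagon (230,190), square (219,257), roof (324,292), round (413,322), cross (463,265). The gripper is clear.

```bash
python3 -c "from rig import hand_in; print(hand_in())"
```

```text
the job is handed in; nothing more can be done
None
```

I took both towers apart and stood all five sections upright and released on their matching stands. The camera measurements put each one within about 4 mm of its stand's centre. I handed the job in after about 28 s of robot time; it returned no verdict.

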